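# Open the board test fixture and unload the board

## Robot

A 6-joint arm with a two-finger parallel gripper is mounted at the origin on the work surface. World frame = base frame: x ahead of the robot, y to its left, z up, the work surface at z = 0. Lengths are in mm, angles in rad, forces in N, time in s.
With the tool pointing down it reaches from about 275 to 725 mm from the base axis. Payload 15.9 kg.
Tool frame: the origin (TCP) lies midway between the tips of the shut fingers; the grasp point (between the pads) lies 19 mm behind it; z points along the fingers, y is the line along which they close (so a half turn about z gives the same grasp; the last joint's range is limited). The gripper opens to 85 mm and grips with 20 to 120 N. Pads are 22 mm wide; open, the fingers measure 114 mm over their backs; the gripper's body (76 mm by 85 mm) begins 54 mm behind the grasp point. The pads swing forward as they close: fully open they stand 13 mm farther back than shut.
Start: joints at [1.225, 0.213, -0.034, 1.323, 0, 1.571], TCP at [169.468, 470.389, 231.306] pointing down, gripper open.
Joint ranges: [-2.98, 2.98], [-0.74, 1.72], [-1.14, 1.35], [-2.1, 2.04], [-1.57, 1.44], [-3.14, 3.14]. Speed limits (rad/s): [1.89, 1.89, 2.39, 2.57, 3.14, 3.14].

## Interface

Orientations are given as a unit quaternion [x, y, z, w].
In Python, from cell import observe, read_camera, camera_params, job gives the robot as it stands.
- The arm moves only by the tool servo_tool, never from a script. Its argument "moves" is a list of rows, each an object of numbers: "gripper": the finger opening in cm, from 0 to 8.54; "x", "y", "z": the shift along the world's x, y, z in cm; "wx", "wy", "wz": the turn, a rotation vector about the world's x, y, z in degrees. In form: [{"gripper": .., "x": .., "y": .., "z": .., "wx": .., "wy": .., "wz": ..}, ...]. A call has exactly 8 rows; each row shifts and turns the commanded pose from where the row before left it; what a row does not reach is not made up. A row lasts 1/8 s, in which the tool goes at most 62.5 mm and 10.7 degrees, less where a joint would pass 70% of its speed; a pose out of reach is approached as far as the arm can. A call with a gripper value outside its range is refused whole. The fingers move at their own pace and stop on an object; "squeeze" is the grip in N (left out, the last holds). Time passes only in rows, so rows that do not move let the fingers close, or fill a call up. It gives the time, the measured TCP pose, the force, the opening and the grip force at its end, in the units of the state.
- observe(): the state, without advancing time (a new reading comes with each control period).
- read_camera(name): name is "side" or "top" or "wrist"; returns (picture, depth): 480x640x3 uint8, blue, green, red; 480x640 float32, mm along the optical axis (not along the pixel's ray), 0 where there is no reading.
- camera_params(name): a dict with "mtx" (3x3 intrinsics, pixels), "D" ([k1, k2, p1, p2, k3] as OpenCV has them; the pictures are not rectified), "rvec" (rotation vector, rad) and "tvec" (3), from world to camera coordinates, as OpenCV has them; the wrist camera has in their place "T_tool_cam" (4x4, takes a point from camera to tool coordinates, whose origin is the TCP and whose axes are the flange's). Camera axes: x right, y down, z forward; pixel columns grow to the right and rows downward; lengths in mm; the calibration is good to about 2 mm. A picture is of the moment at which its call begins: read the wrist's pose just before it. camera_params takes no time and is no camera call.
- job.sign_off(): hands the job in; it is judged then, once.
The state is a dict: "time": time; "joints": joint angles; "dq": joint speeds; "tau": joint torques, N m; "position": TCP position; "tcp_rot": TCP orientation; "ft_force": force on the tool from outside, world axes, zero at the start; "moment": the same for the moment, N m; "width": opening from 0.0 (shut) to 1.0 (fully open); "grasp_force": force on a finger pad.
Only numpy, scipy, OpenCV 4.12 (cv2) and the standard library are available. Lean on these libraries where they do the work, as an engineer would, in place of code of your own. Each camera call takes 0.05 s, during which the arm holds its last target. There are 200 camera calls.

## Task

Unload the circuit board from the test fixture: lift the aluminium pressure plate by its handle straight up off its two locating dowels, keeping it level so it does not bind, and lay it gently down flat, handle up, on the middle of the rubber mat. Then lift the board out by its heatsink and set it gently down flat, heatsink up, in the grey tray. Leave the fixture where it stands, do not disturb the other things on the bench, and let go of everything at the end.

Things in the scene. Friction and masses are not known exactly. Their poses are not given: they have to be found in the camera images.
- fixture: Test fixture standing loose on the bench, 3 kg. Origin: centre of its underside, z up, x lengthwise. Black slab 200 (x) x 120 (y) x 18 high; at each end an aluminium shoulder 32 (x) x 100 (y), centred at x = -84 and 84, up to z = 60. Steel dowels, 8 mm thick, at x = -80 and 80, y = 0, from z = 60 to 84. Between the shoulders the board lies on the slab among white nest stops 6 mm high.
- plate: Aluminium pressure plate, about 0.45 kg, 192 (x) x 80 (y) x 10 thick. Origin: centre of its underside, z up. Starts on the fixture's shoulders (origin at fixture z = 60, axes parallel), both dowels through its holes at x = -80 and 80 (1 mm wider than the dowels) and 14 mm out of its top: free after rising 24 mm. Black bridge handle along x on top.
- handle (a point): Centre of the plate's handle bar, 39 mm straight above the plate's origin and over its centre of mass. The bar runs along the plate's x: 100 long, 14 wide (y), 14 high (plate z = 32 to 46), on two 12 mm round legs at x = -40 and 40, with a free gap of 22 mm under it.
- board: Black circuit board, about 0.14 kg, 100 (x) x 70 (y) x 3 thick. Origin: centre of its underside, z up. Starts under the plate, flat on the slab (origin at fixture z = 18, axes nearly parallel), loose between the nest stops. Finned heatsink in its middle; white block at the +x end (x = 25 to 47, top z = 11), blue terminals at the -x end (x = -46 to -34, top z = 13).
- heatsink (a point): Centre of the board's bare finned heatsink, 17 mm straight above the board's origin: 32 (x) x 26 (y), from board z = 3 to 31. Grip it across y, where nothing else stands beside it on the board.
- mat: Fixed black rubber mat, 240 (x) x 180 (y) x 5 thick, flat on the bench. Origin: centre of its underside; its top is at z = 5. The plate is to lie here.
- tray: Fixed open grey plastic tray, outside 200 (x) x 165 (y) x 24 high, walls and floor 4 thick. Origin: centre of its underside; inner floor at z = 4. The board is to lie here.
- bulb: Bystander: white bulb upright in a black holder 60 x 60, 120 high in all. Origin: centre of its underside.
- meter: Bystander: yellow hand multimeter lying flat, 150 (x) x 75 (y) x 34. Origin: centre of its underside.
- relay: Bystander: small blue relay module, 50 x 40 x 20. Origin: centre of its underside.
- driver: Bystander: screwdriver lying flat along its x, about 200 long.

How it is judged (in metres and radians):
On the way, in this order (a step that is already met when the one before it is completed fails the run):
1. the plate is lifted clear of the dowels, still level and over the fixture (x of plate in the frame of fixture between -0.04 and 0.04 m and y of plate in the frame of fixture between -0.04 and 0.04 m and z of plate in the frame of fixture above 0.086 m and angle between plate's own z axis and vertical below 0.15 rad and contact force between the fingers and plate above 0.5 N), for 0.1 s.
2. the plate is brought down to the mat while still held (not dropped) (x of plate in the frame of mat between -0.07 and 0.07 m and y of plate in the frame of mat between -0.06 and 0.06 m and z of plate in the frame of mat below 0.017 m and contact force between the fingers and plate above 0.3 N), for 0.04 s.
3. the board is lifted out of the nest (z of board in the frame of fixture above 0.05 m and contact force between the fingers and board above 0.3 N), for 0.1 s.
4. the board is brought down into the tray while still held (not dropped) (x of board in the frame of tray between -0.06 and 0.06 m and y of board in the frame of tray between -0.055 and 0.055 m and z of board in the frame of tray below 0.016 m and contact force between the fingers and board above 0.3 N), for 0.04 s.
At the end, for the whole second after the job is handed in: Plate still, handle up, flat on the mat (0.04 rad, 3 mm; origin within 70 mm in x, 60 mm in y of the mat's centre). Board still, heatsink up, flat on the tray floor (0.05 rad, 4 mm; origin within 60 mm in x, 55 mm in y of its centre). Fixture level, within 25 mm of its start. All released (x of plate in the frame of mat between -0.07 and 0.07 m and y of plate in the frame of mat between -0.06 and 0.06 m and x of board in the frame of tray between -0.06 and 0.06 m and y of board in the frame of tray between -0.055 and 0.055 m and z of plate in the frame of mat below 0.008 m and angle between plate's own z axis and vertical below 0.04 rad and z of board in the frame of tray below 0.008 m and angle between each of board, fixture's own z axis and vertical below 0.05 rad and linear speed of each of plate, board below 0.02 m/s and distance of fixture from where it was at the start of the episode below 0.025 m); the robot touches nothing.
It fails at once if the plate is tipped more than 0.2 rad from level (angle between plate's own z axis and vertical above 0.2 rad).
It fails at once if the fixture is dragged or lifted more than 25 mm, or tipped (distance of fixture from where it was at the start of the episode above 0.025 m or angle between fixture's own z axis and vertical above 0.1 rad).
It fails at once if a bystander (bulb, meter, relay or screwdriver) is moved more than 30 mm (distance of any of bulb, meter, relay, driver from where it was at the start of the episode above 0.03 m).
It also fails if it takes over 72 s, if anything falls off the work surface, if the arm or the gripper's body presses on something with over 40 N, if the wrist force passes 120 N, or if a joint passes its speed limit or range.

## Working session

There is one attempt and no reset: what is moved stays moved. The work goes in short steps, Python scripts to look and compute and a tool call to move; the robot and the scene stay as the last step left them, time stands still between calls to the robot, and variables do not carry over. Pictures are saved under pics/ and viewed, at most 10 in all, crops included, and the job is handed in when it is done.

Besides the shell and the picture viewer there is one more tool, called after "Call:" by a JSON object that holds its "api" and its "payload". servo_tool: Moves the arm, as the interface text tells. Its arguments: {"type":"object","properties":{"moves":{"type":"array","items":{"type":"object","properties":{"gripper":{"type":"number"},"x":{"type":"number"},"y":{"type":"number"},"z":{"type":"number"},"wx":{"type":"number"},"wy":{"type":"number"},"wz":{"type":"number"}}}},"squeeze":{"type":"number"}},"required":["moves"]}

```bash
ls; mkdir -p pics
cat > h.py <<'E'
import numpy as np, cv2
from scipy.spatial.transform import Rotation as R
from cell import observe, read_camera, camera_params, job
def cam(name):
    s=observe(); im,d=read_camera(name); p=camera_params(name)
    K=np.array(p["mtx"],float); D=np.array(p["D"],float)
    if name=="wrist":
        T=np.eye(4);T[:3,:3]=R.from_quat(s["tcp_rot"]).as_matrix();T[:3,3]=s["position"]
        T=T@np.array(p["T_tool_cam"]); Rw=T[:3,:3];c=T[:3,3]
    else:
        Rc=cv2.Rodrigues(np.array(p["rvec"],float))[0]; Rw=Rc.T; c=-Rc.T@np.array(p["tvec"],float).ravel()
    return im,d,K,D,Rw,c
def world(C,uv,depth=None,z=None):
    im,d,K,D,Rw,c=C
    uv=np.array(uv,float).reshape(-1,1,2)
    n=cv2.undistortPoints(uv,K,D).reshape(-1,2); r=np.c_[n,np.ones(len(n))]
    if z is not None:
        r=r@Rw.T; return c+r*((z-c[2])/r[:,2:])
    q=uv.reshape(-1,2).astype(int); dd=d[q[:,1],q[:,0]] if depth is None else depth
    return c+(r*np.reshape(dd,(-1,1)))@Rw.T
def cloud(C):
    v,u=np.nonzero(C[1]>0); P=np.full(C[1].shape+(3,),np.nan)
    P[v,u]=world(C,np.c_[u,v]); return P
E
python3 - <<'E'
from h import *
print(observe())
for n in ("top","side"):
    C=cam(n); cv2.imwrite(f"pics/{n}0.png",C[0]); print(n,C[5].round(),C[4][:,2].round(2),C[2][0,0])
    np.save(n+"P.npy",cloud(C))
E
```

```text
pics
{'time': 0.0, 'joints': array([ 1.22501992e+00,  2.13344238e-01, -3.50716112e-02,  1.32350209e+00,
       -1.17668058e-05,  1.57084758e+00]), 'dq': array([-0.00021512,  0.0003782 ,  0.00117423, -0.00100002,  0.00030129,
        0.00017483]), 'tau': array([ 2.73692167e-03, -6.86150837e+01,  4.87119734e+01,  1.73635647e-02,
        8.81601864e-05, -7.96798616e-06]), 'position': array([169.34901592, 470.07722726, 230.81715435]), 'tcp_rot': array([ 1.72053422e-01,  9.85087461e-01, -5.53461189e-04, -9.06647916e-05]), 'ft_force': array([-0.11927319, -0.49996394, -0.20981955]), 'moment': array([-0.02503316, -0.04022636,  0.03453184]), 'grasp_force': 0.0, 'width': 1.001797211271751}
top [ 471.   13. 1129.] [ 0.12 -0.03 -0.99] 483.3729164383515
side [ 513. -769.  940.] [ 0.09  0.67 -0.73] 571.6240180478981
```

View pics/top0.png

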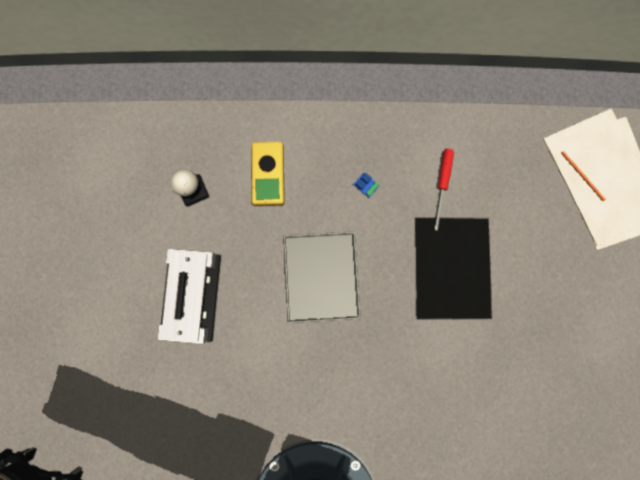

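View pics/side0.png

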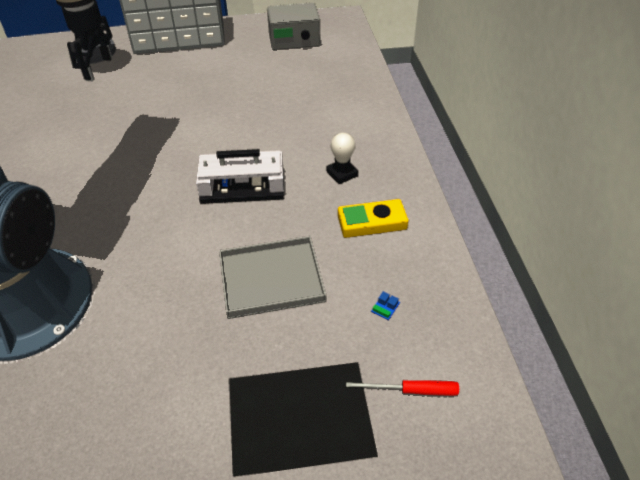

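The top view shows the fixture with plate at about (188,296) and its handle at (181,296). The mat is at (453,268), the tray at (320,277), and the screwdriver tip reaches over the mat's far edge at (436,230). The side view agrees.

Run:
```python
from h import *
def rect(C,m,z,nm):
    cs,_=cv2.findContours(m.astype(np.uint8),cv2.RETR_EXTERNAL,cv2.CHAIN_APPROX_NONE)
    c=max(cs,key=cv2.contourArea); w=world(C,c.reshape(-1,2).astype(float),z=z)[:,:2].astype(np.float32)
    r=cv2.minAreaRect(w); print(nm,np.round(r[0],1),np.round(r[1],1),round(r[2],1))
C=cam("top"); im=C[0].astype(int); P=np.load("topP.npy"); s=im.sum(2)
def box(u0,u1,v0,v1):
    b=np.zeros(s.shape,bool); b[v0:v1,u0:u1]=1; return b
rect(C,box(405,505,205,330)&(im.max(2)<40),5,"mat")
rect(C,box(150,230,240,350)&(im.min(2)>190),70,"plate")
rect(C,box(170,190,265,325)&(im.max(2)<90),106,"handle")
g=(im[...,0]<im[...,2]+5)
for n,b in (("platez",box(165,176,255,335)),("handlez",box(179,183,280,310)),("trayfloor",box(295,345,245,310)),("mat",box(430,480,240,310)),("rim",box(284,288,240,315))):
    print(n,np.nanpercentile(P[b][:,2],[5,50,95]).round(1))
rect(C,box(275,365,225,330)&(np.nan_to_num(P[...,2])>12),24,"tray rim z")
print("tip",world(C,[[436,229],[438,218]],z=8).round(), "meter/bulb",world(C,[[185,183],[285,205]],z=60).round())
C=cam("side"); 
print("side tip",world(C,[[348,384]],z=8).round(),"mat corners",world(C,[[230,378],[358,364],[376,457],[234,472]],z=5).round())
m=C[0].max(2)<70; b=box(212,262,147,162); rect(C,m&b,100,"handle side~")
```

```text
mat [ 533.9 -326.7] [175.  232.5] 89.5
plate [470.5 283.7] [ 97.9 197.1] 85.4
handle [471.1 281.9] [17.2 97. ] 85.5
platez [14.6 68.8 72.7]
handlez [100.5 104.5 107.7]
trayfloor [-0.4  3.1  6.7]
mat [0.4 3.9 7.6]
rim [-3.7  4.5 25.1]
tray rim z [513.8 -15.5] [200.1 165.1] 3.2
tip [[ 625. -288.    8.]
 [ 651. -294.    8.]] meter/bulb [[723. 293.  60.]
 [672.  66.  60.]]
side tip [[ 628. -285.    8.]] mat corners [[ 419. -239.    5.]
 [ 654. -246.    5.]
 [ 651. -422.    5.]
 [ 417. -412.    5.]]
handle side~ [469.6 280.7] [29.1 95.7] 85.1
```

Call:
{"api": "servo_tool", "payload": {"moves": [{"x": 3.77,"y": -2.36,"wz": 1.9},{"x": 3.77,"y": -2.36,"wz": 1.9},{"x": 3.77,"y": -2.36,"wz": 1.9},{"x": 3.77,"y": -2.36,"wz": 1.9},{"x": 3.77,"y": -2.36,"wz": 1.9},{"x": 3.77,"y": -2.36,"wz": 1.9},{"x": 3.77,"y": -2.36,"wz": 1.9},{"x": 3.77,"y": -2.36,"wz": 1.9}]}}

```text
validation failed for argument at $.mo...
```

Call:
{"api": "servo_tool", "payload": {"moves": [{},{},{},{},{},{},{},{}]}}

```text
validation failed for argument at $.mo...
```

Run:
```python
from h import *
s=observe(); M=R.from_quat(s["tcp_rot"]).as_matrix()
print(s["time"],s["position"].round(1),s["joints"].round(3),"y ang",np.degrees(np.arctan2(M[1,1],M[0,1])).round(2),M[2].round(3))
C=cam("wrist"); cv2.imwrite("pics/w1.png",C[0]); P=cloud(C)
m=(P[...,2]>90)&(P[...,2]<115)&(np.hypot(P[...,0]-471,P[...,1]-282)<80)&(C[0].max(2)<90)
m=m.astype(np.uint8); cs,_=cv2.findContours(m,0,1); c=max(cs,key=cv2.contourArea)
w=world(C,c.reshape(-1,2),z=106)[:,:2].astype(np.float32); r=cv2.minAreaRect(w); print(r,np.nanmedian(P[m>0],axis=0),cv2.boundingRect(c))
```

```text
0.2 [169.4 470.2 231. ] [ 1.225  0.213 -0.035  1.324 -0.     1.571] y ang 70.19 [-0.    -0.001 -1.   ]Traceback (most recent call last):
  File "<stdin>", line 6, in <module>
ValueError: max() iterable argument is empty
```

View pics/w1.png

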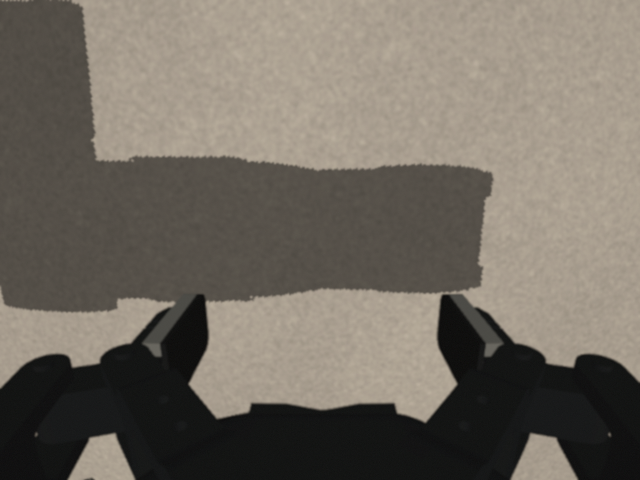

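The wrist picture shows only bare bench and the open fingers at (200,300) and (445,300). The move was refused because every key is required in each row.

Call:
{"api": "servo_tool", "payload": {"moves": [{"gripper": 8.5,"x": 3.77,"y": -2.36,"z": 0,"wx": 0,"wy": 0,"wz": 1.9},{"gripper": 8.5,"x": 3.77,"y": -2.36,"z": 0,"wx": 0,"wy": 0,"wz": 1.9},{"gripper": 8.5,"x": 3.77,"y": -2.36,"z": 0,"wx": 0,"wy": 0,"wz": 1.9},{"gripper": 8.5,"x": 3.77,"y": -2.36,"z": 0,"wx": 0,"wy": 0,"wz": 1.9},{"gripper": 8.5,"x": 3.77,"y": -2.36,"z": 0,"wx": 0,"wy": 0,"wz": 1.9},{"gripper": 8.5,"x": 3.77,"y": -2.36,"z": 0,"wx": 0,"wy": 0,"wz": 1.9},{"gripper": 8.5,"x": 3.77,"y": -2.36,"z": 0,"wx": 0,"wy": 0,"wz": 1.9},{"gripper": 8.5,"x": 3.77,"y": -2.36,"z": 0,"wx": 0,"wy": 0,"wz": 1.9}], "squeeze": 60}}

```text
time: 1.25
position: [472.2, 280.6, 231.2]
tcp_rot: [0.04, 0.999, 0.0, -0.0]
ft_force: [0.6, 0.8, 0.3]
width: 0.997
grasp_force: 0.0
```

Run:
```python
from h import *
for i in range(4): read_camera("wrist")
s=observe(); M=R.from_quat(s["tcp_rot"]).as_matrix()
print(s["time"],s["position"].round(1),s["joints"].round(3),"y ang",np.degrees(np.arctan2(M[1,1],M[0,1])).round(2),M[2].round(3))
C=cam("wrist"); cv2.imwrite("pics/w2.png",C[0]); P=cloud(C)
m=(P[...,2]>90)&(P[...,2]<115)&(np.hypot(P[...,0]-471,P[...,1]-282)<80)&(C[0].max(2)<90)
m=m.astype(np.uint8); print(m.sum()); cs,_=cv2.findContours(m,0,1)
if cs:
  c=max(cs,key=cv2.contourArea)
  w=world(C,c.reshape(-1,2).astype(float),z=106)[:,:2].astype(np.float32); r=cv2.minAreaRect(w); print(r,np.nanmedian(P[m>0],axis=0),cv2.boundingRect(c))
```

```text
1.45 [471.3 281.1 231. ] [0.538 0.316 0.101 1.356 0.    0.62 ] y ang 85.29 [ 0.001 -0.    -1.   ]
2601
((468.784423828125, 286.1329040527344), (13.27327823638916, 97.94734191894531), 85.21661376953125) [465.3256103  286.21784956 105.18500842] (320, 154, 20, 136)
```

View pics/w2.png

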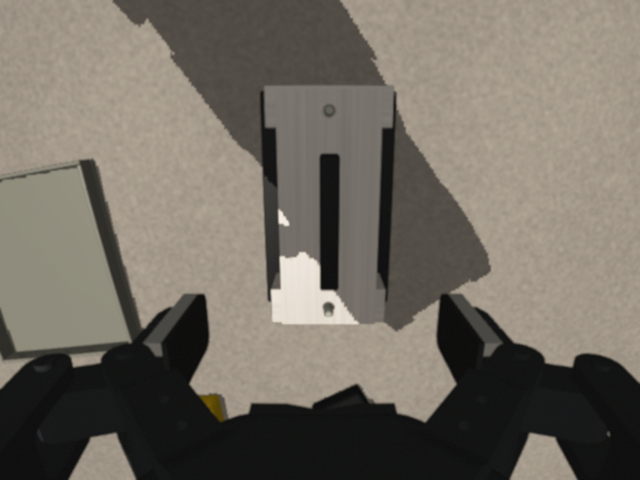

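The wrist picture shows the bar upright at (330,222), the dowels at (329,110) and (328,308), and the fingers' midline at u≈322. So the bar is about 4 mm to +y of the tool. Lowering over the bar.

Call:
{"api": "servo_tool", "payload": {"moves": [{"gripper": 8.5,"x": -0.1,"y": 0.4,"z": -2,"wx": 0,"wy": 0,"wz": 0},{"gripper": 7,"x": 0,"y": 0,"z": -3,"wx": 0,"wy": 0,"wz": 0},{"gripper": 5.5,"x": 0,"y": 0,"z": -3,"wx": 0,"wy": 0,"wz": 0},{"gripper": 4.5,"x": 0,"y": 0,"z": -3,"wx": 0,"wy": 0,"wz": 0},{"gripper": 4,"x": 0,"y": 0,"z": -2,"wx": 0,"wy": 0,"wz": 0},{"gripper": 4,"x": 0,"y": 0,"z": -1.5,"wx": 0,"wy": 0,"wz": 0},{"gripper": 4,"x": 0,"y": 0,"z": -0.4,"wx": 0,"wy": 0,"wz": 0},{"gripper": 4,"x": 0,"y": 0,"z": 0,"wx": 0,"wy": 0,"wz": 0}]}}

```text
time: 2.5
position: [470.1, 285.9, 82.7]
tcp_rot: [0.04, 0.999, 0.0, 0.0]
ft_force: [0.9, -0.1, -0.5]
width: 0.467
grasp_force: 0.0
```

Call:
{"api": "servo_tool", "payload": {"moves": [{"gripper": 3,"x": 0,"y": 0,"z": 0,"wx": 0,"wy": 0,"wz": 0},{"gripper": 2.4,"x": 0,"y": 0,"z": 0,"wx": 0,"wy": 0,"wz": 0},{"gripper": 2.2,"x": 0,"y": 0,"z": 0,"wx": 0,"wy": 0,"wz": 0},{"gripper": 2.0,"x": 0,"y": 0,"z": 0,"wx": 0,"wy": 0,"wz": 0},{"gripper": 1.9,"x": 0,"y": 0,"z": 0,"wx": 0,"wy": 0,"wz": 0},{"gripper": 1.8,"x": 0,"y": 0,"z": 0,"wx": 0,"wy": 0,"wz": 0},{"gripper": 1.7,"x": 0,"y": 0,"z": 0,"wx": 0,"wy": 0,"wz": 0},{"gripper": 1.7,"x": 0,"y": 0,"z": 0,"wx": 0,"wy": 0,"wz": 0}]}}

```text
time: 3.5
position: [470.0, 285.6, 82.3]
tcp_rot: [0.04, 0.999, -0.0, -0.0]
ft_force: [0.5, -0.2, -0.5]
width: 0.201
grasp_force: 0.0
```

Run:
```python
from h import *
s=observe(); print(s["position"].round(1),s["ft_force"].round(1),s["moment"].round(2),s["width"]*85,s["grasp_force"])
C=cam("wrist"); cv2.imwrite("pics/w3.png",C[0])
```

```text
[470.  285.6  82.3] [ 0.5 -0.2 -0.5] [-0.05  0.04 -0.  ] 17.098605837508693 0.0
```

View pics/w3.png

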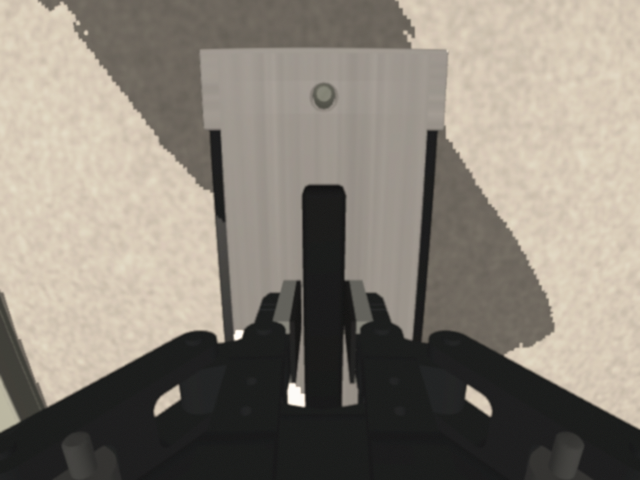

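The bar (u≈323) sits centred between the pads (u≈300 and 346). Closing, then lifting slowly.

Call:
{"api": "servo_tool", "payload": {"moves": [{"gripper": 1.2,"x": 0,"y": 0,"z": 0,"wx": 0,"wy": 0,"wz": 0},{"gripper": 1.0,"x": 0,"y": 0,"z": 0,"wx": 0,"wy": 0,"wz": 0},{"gripper": 0.8,"x": 0,"y": 0,"z": 0,"wx": 0,"wy": 0,"wz": 0},{"gripper": 0.5,"x": 0,"y": 0,"z": 0,"wx": 0,"wy": 0,"wz": 0},{"gripper": 0.5,"x": 0,"y": 0,"z": 0,"wx": 0,"wy": 0,"wz": 0},{"gripper": 0.5,"x": 0,"y": 0,"z": 0,"wx": 0,"wy": 0,"wz": 0},{"gripper": 0.5,"x": 0,"y": 0,"z": 0.2,"wx": 0,"wy": 0,"wz": 0},{"gripper": 0.5,"x": 0,"y": 0,"z": 0.2,"wx": 0,"wy": 0,"wz": 0}]}}

```text
time: 4.55
position: [469.9, 285.4, 86.1]
tcp_rot: [0.04, 0.999, -0.0, -0.0]
ft_force: [0.1, 0.3, -4.7]
width: 0.154
grasp_force: 58.5
```

Force is about 4.7 N, which matches the plate's weight, so nothing is binding. Lifting straight up.

Call:
{"api": "servo_tool", "payload": {"moves": [{"gripper": 0.5,"x": 0,"y": 0,"z": 0.4,"wx": 0,"wy": 0,"wz": 0},{"gripper": 0.5,"x": 0,"y": 0,"z": 0.5,"wx": 0,"wy": 0,"wz": 0},{"gripper": 0.5,"x": 0,"y": 0,"z": 0.6,"wx": 0,"wy": 0,"wz": 0},{"gripper": 0.5,"x": 0,"y": 0,"z": 0.7,"wx": 0,"wy": 0,"wz": 0},{"gripper": 0.5,"x": 0,"y": 0,"z": 0.8,"wx": 0,"wy": 0,"wz": 0},{"gripper": 0.5,"x": 0,"y": 0,"z": 1,"wx": 0,"wy": 0,"wz": 0},{"gripper": 0.5,"x": 0,"y": 0,"z": 1,"wx": 0,"wy": 0,"wz": 0},{"gripper": 0.5,"x": 0,"y": 0,"z": 1,"wx": 0,"wy": 0,"wz": 0}]}}

```text
time: 5.55
position: [470.1, 285.6, 147.1]
tcp_rot: [0.04, 0.999, 0.0, 0.0]
ft_force: [0.1, 0.3, -4.3]
width: 0.152
grasp_force: 58.5
```

Call:
{"api": "servo_tool", "payload": {"moves": [{"gripper": 0.5,"x": 0.1,"y": -1,"z": 0.3,"wx": 0,"wy": 0,"wz": 0.3},{"gripper": 0.5,"x": 0.2,"y": -2,"z": 0,"wx": 0,"wy": 0,"wz": 0.3},{"gripper": 0.5,"x": 0.2,"y": -3,"z": 0,"wx": 0,"wy": 0,"wz": 0.3},{"gripper": 0.5,"x": 0.3,"y": -4,"z": 0,"wx": 0,"wy": 0,"wz": 0.3},{"gripper": 0.5,"x": 0.3,"y": -5,"z": 0,"wx": 0,"wy": 0,"wz": 0.3},{"gripper": 0.5,"x": 0.3,"y": -5,"z": 0,"wx": 0,"wy": 0,"wz": 0.3},{"gripper": 0.5,"x": 0.3,"y": -5,"z": 0,"wx": 0,"wy": 0,"wz": 0.3},{"gripper": 0.5,"x": 0.3,"y": -5,"z": 0,"wx": 0,"wy": 0,"wz": 0.3}]}}

```text
time: 6.55
position: [489.6, -16.5, 149.3]
tcp_rot: [0.019, 1.0, -0.0, 0.0]
ft_force: [0.6, -0.3, -4.3]
width: 0.149
grasp_force: 58.7
```

Call:
{"api": "servo_tool", "payload": {"moves": [{"gripper": 0.5,"x": 0.3,"y": -5,"z": 0,"wx": 0,"wy": 0,"wz": 0.3},{"gripper": 0.5,"x": 0.3,"y": -5,"z": 0,"wx": 0,"wy": 0,"wz": 0.3},{"gripper": 0.5,"x": 0.3,"y": -5,"z": 0,"wx": 0,"wy": 0,"wz": 0.3},{"gripper": 0.5,"x": 0.3,"y": -5,"z": 0,"wx": 0,"wy": 0,"wz": 0.3},{"gripper": 0.5,"x": 0.3,"y": -4.5,"z": 0,"wx": 0,"wy": 0,"wz": 0.3},{"gripper": 0.5,"x": 0.3,"y": -4,"z": 0,"wx": 0,"wy": 0,"wz": 0.3},{"gripper": 0.5,"x": 0.2,"y": -2.5,"z": 0,"wx": 0,"wy": 0,"wz": 0.3},{"gripper": 0.5,"x": 0,"y": -1,"z": 0,"wx": 0,"wy": 0,"wz": 0}]}}

```text
time: 7.55
position: [509.3, -335.9, 148.8]
tcp_rot: [0.002, 1.0, 0.0, -0.0]
ft_force: [0.4, 0.5, -4.6]
width: 0.152
grasp_force: 58.9
```

Call:
{"api": "servo_tool", "payload": {"moves": [{"gripper": 0.5,"x": 0,"y": 0,"z": -1,"wx": 0,"wy": 0,"wz": 0},{"gripper": 0.5,"x": 0,"y": 0,"z": -2,"wx": 0,"wy": 0,"wz": 0},{"gripper": 0.5,"x": 0,"y": 0,"z": -2.5,"wx": 0,"wy": 0,"wz": 0},{"gripper": 0.5,"x": 0,"y": 0,"z": -2.5,"wx": 0,"wy": 0,"wz": 0},{"gripper": 0.5,"x": 0,"y": 0,"z": -1.5,"wx": 0,"wy": 0,"wz": 0},{"gripper": 0.5,"x": 0,"y": 0,"z": -1,"wx": 0,"wy": 0,"wz": 0},{"gripper": 0.5,"x": 0,"y": 0,"z": -0.5,"wx": 0,"wy": 0,"wz": 0},{"gripper": 0.5,"x": 0,"y": 0,"z": 0,"wx": 0,"wy": 0,"wz": 0}]}}

```text
time: 8.55
position: [510.2, -334.4, 39.5]
tcp_rot: [0.001, 1.0, -0.0, 0.0]
ft_force: [0.2, -0.0, -4.1]
width: 0.15
grasp_force: 58.8
```

Run:
```python
from h import *
C=cam("side"); cv2.imwrite("pics/s1.png",cv2.resize(C[0][300:480,180:480],(800,480)))
print(observe()["position"],observe()["ft_force"])
```

```text
[ 510.33108451 -334.583776     39.76610235] [ 0.13266483  0.88445888 -3.78023467]
```

View pics/s1.png

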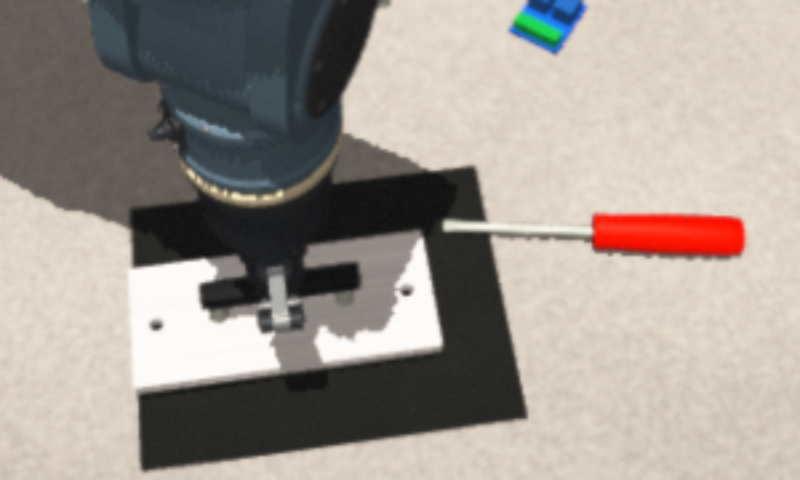

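The picture shows the plate level over the mat. Its left edge (130,270) lies almost on the mat's edge, and the screwdriver tip (445,226) is just clear of the plate corner (425,235). I'll shift +x 10 mm and −y 8 mm, then lower gently.

Call:
{"api": "servo_tool", "payload": {"moves": [{"gripper": 0.5,"x": 0.5,"y": -0.4,"z": 0,"wx": 0,"wy": 0,"wz": 0},{"gripper": 0.5,"x": 0.5,"y": -0.4,"z": 0,"wx": 0,"wy": 0,"wz": 0},{"gripper": 0.5,"x": 0,"y": 0,"z": -0.3,"wx": 0,"wy": 0,"wz": 0},{"gripper": 0.5,"x": 0,"y": 0,"z": -0.3,"wx": 0,"wy": 0,"wz": 0},{"gripper": 0.5,"x": 0,"y": 0,"z": -0.2,"wx": 0,"wy": 0,"wz": 0},{"gripper": 0.5,"x": 0,"y": 0,"z": -0.2,"wx": 0,"wy": 0,"wz": 0},{"gripper": 0.5,"x": 0,"y": 0,"z": -0.1,"wx": 0,"wy": 0,"wz": 0},{"gripper": 0.5,"x": 0,"y": 0,"z": 0,"wx": 0,"wy": 0,"wz": 0}]}}

```text
time: 9.6
position: [520.0, -342.4, 28.3]
tcp_rot: [0.001, 1.0, 0.0, -0.0]
ft_force: [0.2, 0.4, -3.6]
width: 0.149
grasp_force: 58.9
```

Call:
{"api": "servo_tool", "payload": {"moves": [{"gripper": 0.5,"x": 0,"y": 0,"z": -0.05,"wx": 0,"wy": 0,"wz": 0},{"gripper": 0.5,"x": 0,"y": 0,"z": -0.05,"wx": 0,"wy": 0,"wz": 0},{"gripper": 0.5,"x": 0,"y": 0,"z": -0.05,"wx": 0,"wy": 0,"wz": 0},{"gripper": 0.5,"x": 0,"y": 0,"z": 0,"wx": 0,"wy": 0,"wz": 0},{"gripper": 0.5,"x": 0,"y": 0,"z": 0,"wx": 0,"wy": 0,"wz": 0},{"gripper": 0.5,"x": 0,"y": 0,"z": 0,"wx": 0,"wy": 0,"wz": 0},{"gripper": 0.5,"x": 0,"y": 0,"z": 0,"wx": 0,"wy": 0,"wz": 0},{"gripper": 0.5,"x": 0,"y": 0,"z": 0,"wx": 0,"wy": 0,"wz": 0}]}}

```text
time: 10.6
position: [520.1, -342.5, 27.5]
tcp_rot: [0.001, 1.0, -0.0, 0.0]
ft_force: [-3.4, 2.1, 6.6]
width: 0.152
grasp_force: 60.4
```

Call:
{"api": "servo_tool", "payload": {"moves": [{"gripper": 1.6,"x": 0,"y": 0,"z": 0,"wx": 0,"wy": 0,"wz": 0},{"gripper": 2.2,"x": 0,"y": 0,"z": 0,"wx": 0,"wy": 0,"wz": 0},{"gripper": 3.2,"x": 0,"y": 0,"z": 0,"wx": 0,"wy": 0,"wz": 0},{"gripper": 4,"x": 0,"y": 0,"z": 0,"wx": 0,"wy": 0,"wz": 0},{"gripper": 4,"x": 0,"y": 0,"z": 0,"wx": 0,"wy": 0,"wz": 0},{"gripper": 4,"x": 0,"y": 0,"z": 0.5,"wx": 0,"wy": 0,"wz": 0},{"gripper": 4,"x": 0,"y": 0,"z": 2,"wx": 0,"wy": 0,"wz": 0},{"gripper": 4,"x": 0,"y": 0,"z": 3,"wx": 0,"wy": 0,"wz": 0}]}}

```text
time: 11.6
position: [519.6, -342.1, 82.1]
tcp_rot: [0.001, 1.0, 0.0, -0.001]
ft_force: [1.0, 0.3, 0.2]
width: 0.466
grasp_force: 0.0
```

Call:
{"api": "servo_tool", "payload": {"moves": [{"gripper": 4,"x": 0,"y": 0,"z": 5,"wx": 0,"wy": 0,"wz": 0},{"gripper": 5,"x": 0,"y": 0,"z": 5,"wx": 0,"wy": 0,"wz": 0},{"gripper": 6,"x": 0,"y": 2,"z": 4,"wx": 0,"wy": 0,"wz": 0},{"gripper": 6,"x": -0.3,"y": 5,"z": 1,"wx": 0,"wy": 0,"wz": 0},{"gripper": 6,"x": -0.3,"y": 6,"z": 0,"wx": 0,"wy": 0,"wz": -0.4},{"gripper": 6,"x": -0.4,"y": 6,"z": 0,"wx": 0,"wy": 0,"wz": -0.4},{"gripper": 6,"x": -0.4,"y": 6,"z": 0,"wx": 0,"wy": 0,"wz": -0.4},{"gripper": 6,"x": -0.4,"y": 6,"z": 0,"wx": 0,"wy": 0,"wz": -0.4}]}}

```text
time: 12.6
position: [501.7, -30.6, 232.4]
tcp_rot: [0.015, 1.0, -0.0, 0.0]
ft_force: [1.3, 0.1, 1.4]
width: 0.705
grasp_force: 0.0
```

Call:
{"api": "servo_tool", "payload": {"moves": [{"gripper": 6,"x": -0.4,"y": 6,"z": 0,"wx": 0,"wy": 0,"wz": -0.4},{"gripper": 6,"x": -0.5,"y": 6,"z": 0,"wx": 0,"wy": 0,"wz": -0.4},{"gripper": 6,"x": -0.5,"y": 5,"z": 0,"wx": 0,"wy": 0,"wz": -0.4},{"gripper": 6,"x": -0.6,"y": 4.5,"z": 0,"wx": 0,"wy": 0,"wz": -0.4},{"gripper": 6,"x": -0.6,"y": 4,"z": 0,"wx": 0,"wy": 0,"wz": -0.4},{"gripper": 6,"x": -0.6,"y": 3.3,"z": 0,"wx": 0,"wy": 0,"wz": -0.4},{"gripper": 6,"x": 0,"y": 2,"z": 0,"wx": 0,"wy": 0,"wz": -0.5},{"gripper": 6,"x": 0,"y": 1,"z": 0,"wx": 0,"wy": 0,"wz": 0}]}}

```text
time: 13.6
position: [469.9, 286.5, 232.0]
tcp_rot: [0.04, 0.999, 0.0, 0.0]
ft_force: [-0.7, 0.4, 0.1]
width: 0.699
grasp_force: 0.0
```

Run:
```python
from h import *
for i in range(3): read_camera("wrist")
s=observe(); print(s["time"],s["position"].round(1),s["joints"].round(2))
C=cam("wrist"); P=cloud(C); np.save("wP.npy",P); cv2.imwrite("pics/w4.png",C[0])
S=cam("top"); Q=cloud(S)
m=(np.abs(Q[...,0]-520)<90)&(np.abs(Q[...,1]+342)<35)
q=Q[m&(np.abs(Q[...,2]-15)<8)]; A=np.c_[q[:,:2],np.ones(len(q))]; print("plate top fit",np.linalg.lstsq(A,q[:,2],rcond=None)[0],q.mean(0))
```

```text
13.75 [470.1 285.4 231.9] [ 0.55  0.32  0.11  1.36 -0.    0.63]
plate top fit [8.12351635e-04 1.28357008e-03 1.40016510e+01] [ 519.50363265 -339.86477363   13.98743036]
```

View pics/w4.png

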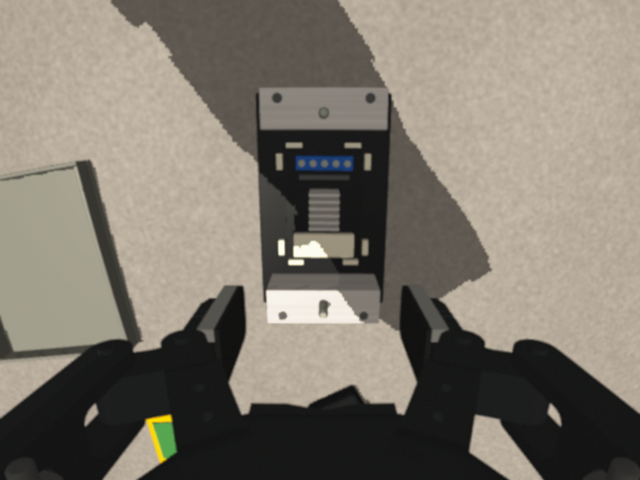

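The plate lies flat on the mat. The wrist view shows the heatsink at (324,210), the terminals at (324,163) and the white block at (324,246).

Run:
```python
from h import *
C=cam("wrist"); im=C[0].astype(int)
m=np.zeros(im.shape[:2],np.uint8); m[186:232,300:348]=(im[186:232,300:348].mean(2)>70); m=cv2.morphologyEx(m,3,np.ones((5,5)))
cs,_=cv2.findContours(m,0,1); c=max(cs,key=cv2.contourArea); print(cv2.boundingRect(c))
w=world(C,c.reshape(-1,2).astype(float),z=49)[:,:2].astype(np.float32); print(cv2.minAreaRect(w))
print(np.nanmedian(cloud(C)[m>0],axis=0))
b=(im[...,0]-im[...,2]>60).astype(np.uint8); cs,_=cv2.findContours(b[150:180,285:365].copy(),0,1,offset=(285,150)); c=max(cs,key=cv2.contourArea)
print("term",cv2.minAreaRect(world(C,c.reshape(-1,2).astype(float),z=31)[:,:2].astype(np.float32)))
print("dowels",world(C,[[323.5,112],[323.5,300]],z=84))
```

```text
(309, 189, 32, 42)
((468.6434326171875, 286.47882080078125), (26.086820602416992, 35.695003509521484), 84.86449432373047)
[468.74143185 286.22332121  44.1289775 ]
term ((430.505126953125, 290.14129638671875), (48.869686126708984, 11.256988525390625), 85.3648681640625)
dowels [[390.28974039 291.97282593  84.        ]
 [535.59474768 280.28404804  84.        ]]
```

Call:
{"api": "servo_tool", "payload": {"moves": [{"gripper": 6,"x": -0.1,"y": 0.05,"z": -2,"wx": 0,"wy": 0,"wz": 0},{"gripper": 5,"x": 0,"y": 0,"z": -4,"wx": 0,"wy": 0,"wz": 0},{"gripper": 4.5,"x": 0,"y": 0,"z": -5,"wx": 0,"wy": 0,"wz": 0},{"gripper": 4.5,"x": 0,"y": 0,"z": -4,"wx": 0,"wy": 0,"wz": 0},{"gripper": 4.5,"x": 0,"y": 0,"z": -2.5,"wx": 0,"wy": 0,"wz": 0},{"gripper": 4.5,"x": 0,"y": 0,"z": -1.5,"wx": 0,"wy": 0,"wz": 0},{"gripper": 4.5,"x": 0,"y": 0,"z": -1,"wx": 0,"wy": 0,"wz": 0},{"gripper": 4.5,"x": 0,"y": 0,"z": 0,"wx": 0,"wy": 0,"wz": 0}]}}

```text
time: 14.9
position: [469.1, 286.0, 31.8]
tcp_rot: [0.04, 0.999, -0.0, -0.0]
ft_force: [-0.1, 0.7, 0.7]
width: 0.529
grasp_force: 0.0
```

Call:
{"api": "servo_tool", "payload": {"moves": [{"gripper": 4.2,"x": 0,"y": 0,"z": -0.3,"wx": 0,"wy": 0,"wz": 0},{"gripper": 3.8,"x": 0,"y": 0,"z": -0.2,"wx": 0,"wy": 0,"wz": 0},{"gripper": 3.5,"x": 0,"y": 0,"z": 0,"wx": 0,"wy": 0,"wz": 0},{"gripper": 3.3,"x": 0,"y": 0,"z": 0,"wx": 0,"wy": 0,"wz": 0},{"gripper": 3.1,"x": 0,"y": 0,"z": 0,"wx": 0,"wy": 0,"wz": 0},{"gripper": 3.0,"x": 0,"y": 0,"z": 0,"wx": 0,"wy": 0,"wz": 0},{"gripper": 3.0,"x": 0,"y": 0,"z": 0,"wx": 0,"wy": 0,"wz": 0},{"gripper": 3.0,"x": 0,"y": 0,"z": 0,"wx": 0,"wy": 0,"wz": 0}]}}

```text
time: 15.9
position: [469.1, 286.1, 26.8]
tcp_rot: [0.04, 0.999, 0.0, -0.0]
ft_force: [-0.1, 0.1, 0.4]
width: 0.352
grasp_force: 0.0
```

Run:
```python
from h import *
s=observe(); print(s["position"].round(1),s["ft_force"].round(1),s["width"]*85)
C=cam("wrist"); cv2.imwrite("pics/w5.png",C[0])
```

```text
[469.1 286.1  26.8] [-0.1  0.1  0.4] 29.877796875609146
```

View pics/w5.png

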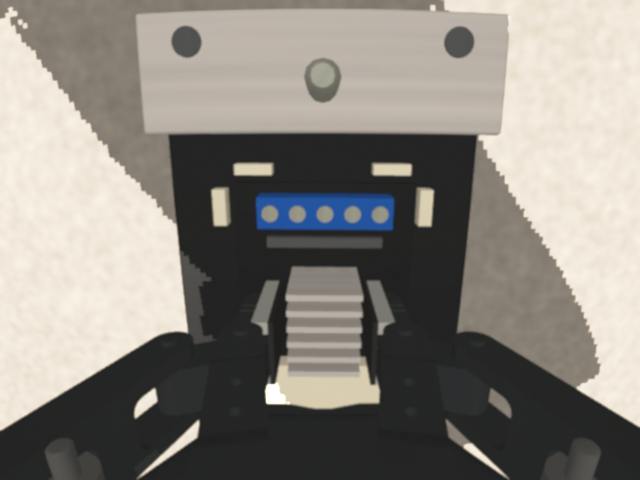

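The heatsink (u≈324) is centred between the pads (u≈272 and 376). Closing and lifting.

Call:
{"api": "servo_tool", "payload": {"moves": [{"gripper": 2.6,"x": 0,"y": 0,"z": 0,"wx": 0,"wy": 0,"wz": 0},{"gripper": 2.3,"x": 0,"y": 0,"z": 0,"wx": 0,"wy": 0,"wz": 0},{"gripper": 2.0,"x": 0,"y": 0,"z": 0,"wx": 0,"wy": 0,"wz": 0},{"gripper": 1.8,"x": 0,"y": 0,"z": 0,"wx": 0,"wy": 0,"wz": 0},{"gripper": 1.8,"x": 0,"y": 0,"z": 0,"wx": 0,"wy": 0,"wz": 0},{"gripper": 1.8,"x": 0,"y": 0,"z": 0,"wx": 0,"wy": 0,"wz": 0},{"gripper": 1.8,"x": 0,"y": 0,"z": 0.2,"wx": 0,"wy": 0,"wz": 0},{"gripper": 1.8,"x": 0,"y": 0,"z": 0.3,"wx": 0,"wy": 0,"wz": 0}], "squeeze": 40}}

```text
time: 16.95
position: [468.9, 285.9, 31.7]
tcp_rot: [0.04, 0.999, -0.0, -0.0]
ft_force: [-0.7, -0.1, -0.1]
width: 0.29
grasp_force: 39.4
```

Call:
{"api": "servo_tool", "payload": {"moves": [{"gripper": 1.8,"x": 0,"y": 0,"z": 0.5,"wx": 0,"wy": 0,"wz": 0},{"gripper": 1.8,"x": 0,"y": 0,"z": 1,"wx": 0,"wy": 0,"wz": 0},{"gripper": 1.8,"x": 0,"y": 0,"z": 1.5,"wx": 0,"wy": 0,"wz": 0},{"gripper": 1.8,"x": 0,"y": 0,"z": 2,"wx": 0,"wy": 0,"wz": 0},{"gripper": 1.8,"x": 0,"y": 0,"z": 2.5,"wx": 0,"wy": 0,"wz": 0},{"gripper": 1.8,"x": 0,"y": 0,"z": 2.5,"wx": 0,"wy": 0,"wz": 0},{"gripper": 1.8,"x": 0,"y": 0,"z": 1.5,"wx": 0,"wy": 0,"wz": 0},{"gripper": 1.8,"x": 0,"y": 0,"z": 0.5,"wx": 0,"wy": 0,"wz": 0}]}}

```text
time: 17.95
position: [469.4, 286.3, 152.8]
tcp_rot: [0.04, 0.999, 0.0, 0.001]
ft_force: [0.8, 0.1, -1.1]
width: 0.294
grasp_force: 39.4
```

Call:
{"api": "servo_tool", "payload": {"moves": [{"gripper": 1.8,"x": 0.3,"y": -1.6,"z": 0,"wx": 0,"wy": 0,"wz": 1},{"gripper": 1.8,"x": 0.5,"y": -3.5,"z": 0,"wx": 0,"wy": 0,"wz": 1},{"gripper": 1.8,"x": 0.7,"y": -5,"z": 0,"wx": 0,"wy": 0,"wz": 1},{"gripper": 1.8,"x": 0.8,"y": -5.5,"z": 0,"wx": 0,"wy": 0,"wz": 1},{"gripper": 1.8,"x": 0.8,"y": -5.5,"z": 0,"wx": 0,"wy": 0,"wz": 1},{"gripper": 1.8,"x": 0.7,"y": -4.5,"z": 0,"wx": 0,"wy": 0,"wz": 1},{"gripper": 1.8,"x": 0.4,"y": -3,"z": 0,"wx": 0,"wy": 0,"wz": 1},{"gripper": 1.8,"x": 0.3,"y": -1.5,"z": 0,"wx": 0,"wy": 0,"wz": 0.8}]}}

```text
time: 18.95
position: [513.7, -16.6, 151.1]
tcp_rot: [-0.027, 1.0, -0.0, -0.001]
ft_force: [-0.4, 0.4, -0.8]
width: 0.297
grasp_force: 39.5
```

Call:
{"api": "servo_tool", "payload": {"moves": [{"gripper": 1.8,"x": 0,"y": 0,"z": -1,"wx": 0,"wy": 0,"wz": 0},{"gripper": 1.8,"x": 0,"y": 0,"z": -2.5,"wx": 0,"wy": 0,"wz": 0},{"gripper": 1.8,"x": 0,"y": 0,"z": -3,"wx": 0,"wy": 0,"wz": 0},{"gripper": 1.8,"x": 0,"y": 0,"z": -2.5,"wx": 0,"wy": 0,"wz": 0},{"gripper": 1.8,"x": 0,"y": 0,"z": -1.5,"wx": 0,"wy": 0,"wz": 0},{"gripper": 1.8,"x": 0,"y": 0,"z": -1,"wx": 0,"wy": 0,"wz": 0},{"gripper": 1.8,"x": 0,"y": 0,"z": -0.5,"wx": 0,"wy": 0,"wz": 0},{"gripper": 1.8,"x": 0,"y": 0,"z": 0,"wx": 0,"wy": 0,"wz": 0}]}}

```text
time: 19.95
position: [514.2, -14.9, 31.9]
tcp_rot: [-0.028, 1.0, 0.0, 0.0]
ft_force: [-0.2, 0.1, -1.6]
width: 0.295
grasp_force: 39.5
```

Run:
```python
from h import *
C=cam("side"); cv2.imwrite("pics/s2.png",cv2.resize(C[0][140:340,180:480],(800,533)))
print(observe()["position"],observe()["ft_force"],observe()["grasp_force"])
```

```text
[514.40134851 -14.90563001  32.22965743] [ 0.8080202   0.09209028 -0.88943685] 39.51041221618652
```

View pics/s2.png

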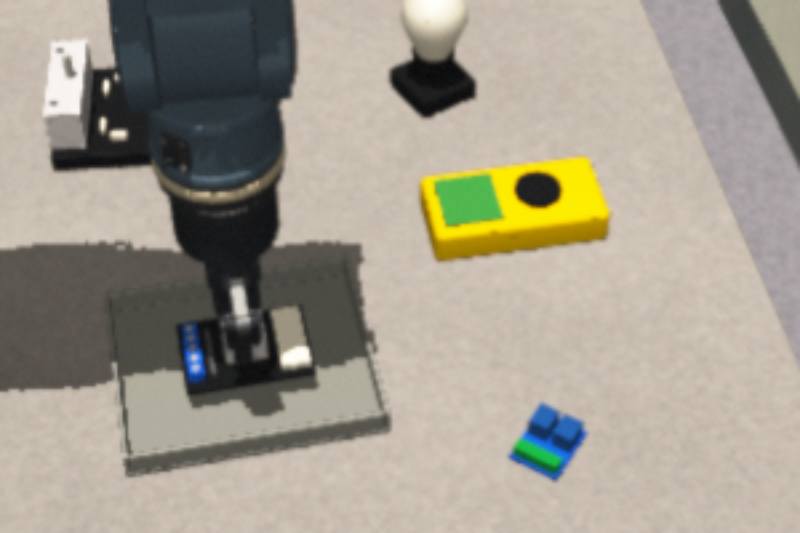

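The board hangs level at (245,350), inside the tray walls. Lowering the last 19 mm.

Call:
{"api": "servo_tool", "payload": {"moves": [{"gripper": 1.8,"x": 0,"y": 0,"z": -0.5,"wx": 0,"wy": 0,"wz": 0},{"gripper": 1.8,"x": 0,"y": 0,"z": -0.5,"wx": 0,"wy": 0,"wz": 0},{"gripper": 1.8,"x": 0,"y": 0,"z": -0.3,"wx": 0,"wy": 0,"wz": 0},{"gripper": 1.8,"x": 0,"y": 0,"z": -0.2,"wx": 0,"wy": 0,"wz": 0},{"gripper": 1.8,"x": 0,"y": 0,"z": -0.2,"wx": 0,"wy": 0,"wz": 0},{"gripper": 1.8,"x": 0,"y": 0,"z": -0.1,"wx": 0,"wy": 0,"wz": 0},{"gripper": 1.8,"x": 0,"y": 0,"z": 0,"wx": 0,"wy": 0,"wz": 0},{"gripper": 1.8,"x": 0,"y": 0,"z": 0,"wx": 0,"wy": 0,"wz": 0}]}}

```text
time: 21.0
position: [514.1, -14.9, 13.9]
tcp_rot: [-0.028, 1.0, 0.0, 0.0]
ft_force: [0.3, 0.5, -0.4]
width: 0.297
grasp_force: 39.5
```

Call:
{"api": "servo_tool", "payload": {"moves": [{"gripper": 1.8,"x": 0,"y": 0,"z": -0.05,"wx": 0,"wy": 0,"wz": 0},{"gripper": 1.8,"x": 0,"y": 0,"z": -0.05,"wx": 0,"wy": 0,"wz": 0},{"gripper": 1.8,"x": 0,"y": 0,"z": -0.05,"wx": 0,"wy": 0,"wz": 0},{"gripper": 1.8,"x": 0,"y": 0,"z": 0,"wx": 0,"wy": 0,"wz": 0},{"gripper": 1.8,"x": 0,"y": 0,"z": 0,"wx": 0,"wy": 0,"wz": 0},{"gripper": 1.8,"x": 0,"y": 0,"z": 0,"wx": 0,"wy": 0,"wz": 0},{"gripper": 1.8,"x": 0,"y": 0,"z": 0,"wx": 0,"wy": 0,"wz": 0},{"gripper": 1.8,"x": 0,"y": 0,"z": 0,"wx": 0,"wy": 0,"wz": 0}]}}

```text
time: 22.0
position: [514.1, -14.9, 12.9]
tcp_rot: [-0.028, 1.0, -0.0, 0.0]
ft_force: [-5.5, -0.3, 13.9]
width: 0.295
grasp_force: 41.4
```

Contact. Releasing and retreating.

Call:
{"api": "servo_tool", "payload": {"moves": [{"gripper": 2.7,"x": 0,"y": 0,"z": 0.05,"wx": 0,"wy": 0,"wz": 0},{"gripper": 3.2,"x": 0,"y": 0,"z": 0,"wx": 0,"wy": 0,"wz": 0},{"gripper": 4,"x": 0,"y": 0,"z": 0,"wx": 0,"wy": 0,"wz": 0},{"gripper": 4.5,"x": 0,"y": 0,"z": 0,"wx": 0,"wy": 0,"wz": 0},{"gripper": 4.5,"x": 0,"y": 0,"z": 0.5,"wx": 0,"wy": 0,"wz": 0},{"gripper": 4.5,"x": 0,"y": 0,"z": 2,"wx": 0,"wy": 0,"wz": 0},{"gripper": 4.5,"x": 0,"y": 0,"z": 4,"wx": 0,"wy": 0,"wz": 0},{"gripper": 4.5,"x": 0,"y": 0,"z": 5,"wx": 0,"wy": 0,"wz": 0}]}}

```text
time: 23.0
position: [513.4, -14.9, 128.8]
tcp_rot: [-0.028, 1.0, 0.0, -0.001]
ft_force: [1.6, -0.1, -0.2]
width: 0.526
grasp_force: 0.0
```

Call:
{"api": "servo_tool", "payload": {"moves": [{"gripper": 4.5,"x": 0,"y": 0,"z": 5,"wx": 0,"wy": 0,"wz": 0},{"gripper": 4.5,"x": 0,"y": 0,"z": 4,"wx": 0,"wy": 0,"wz": 0},{"gripper": 4.5,"x": 0,"y": 3,"z": 1,"wx": 0,"wy": 0,"wz": 0},{"gripper": 4.5,"x": 0,"y": 4,"z": 0,"wx": 0,"wy": 0,"wz": 0},{"gripper": 4.5,"x": -2,"y": 4,"z": 0,"wx": 0,"wy": 0,"wz": 0},{"gripper": 4.5,"x": -2,"y": 3,"z": 0,"wx": 0,"wy": 0,"wz": 0},{"gripper": 4.5,"x": -1,"y": 1,"z": 0,"wx": 0,"wy": 0,"wz": 0},{"gripper": 4.5,"x": 0,"y": 0,"z": 0,"wx": 0,"wy": 0,"wz": 0}]}}

```text
time: 24.0
position: [463.9, 135.2, 228.2]
tcp_rot: [-0.028, 1.0, -0.0, 0.0]
ft_force: [-0.2, -1.6, -0.6]
width: 0.528
grasp_force: 0.0
```

Run:
```python
from h import *
C=cam("side"); P=cloud(C); im=C[0].astype(int)
q=P[(np.abs(P[...,0]-514)<95)&(np.abs(P[...,1]+15)<78)&(im.max(2)<60)&(P[...,2]<16)]
print("board dark",len(q),q.mean(0).round(1),q.std(0).round(1))
b=(np.abs(P[...,0]-514)<60)&(np.abs(P[...,1]+15)<50)&(P[...,2]>28); print("heatsink top",b.sum(),np.nanpercentile(P[b],[50,90],axis=0).round(1))
q=P[(np.abs(P[...,0]-520)<90)&(np.abs(P[...,1]+342)<35)&(np.abs(P[...,2]-15)<8)]
A=np.c_[q[:,:2],np.ones(len(q))]; print("plate",np.linalg.lstsq(A,q[:,2],rcond=None)[0].round(4),q.mean(0).round(1))
print(observe()["ft_force"]); cv2.imwrite("pics/s3.png",C[0])
```

```text
board dark 425 [510.7 -31.6   6. ] [23.4 18.3  2. ]
heatsink top 83 [[518.7 -15.8  32.8]
 [531.9  -5.2  35.9]]
plate [-5.00000e-04 -1.00000e-04  1.41517e+01] [ 519.2 -345.3   13.9]
[-0.05736535 -0.54025209  0.20034941]
```

View pics/s3.png

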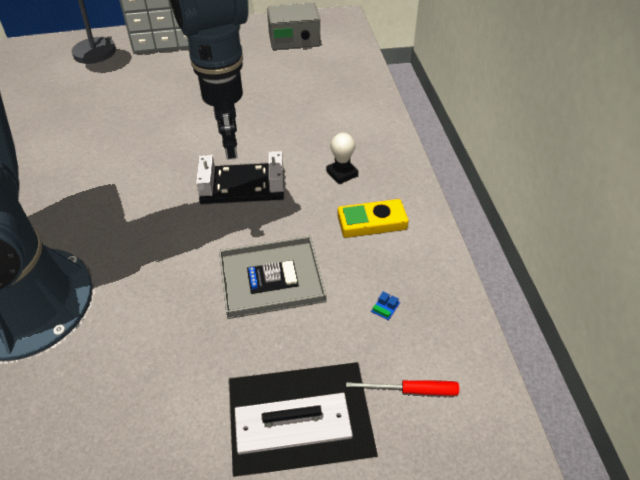

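The plate lies flat on the mat at (293,424), the board is flat in the tray at (272,276), the fixture and bystanders are unmoved, and the gripper is free.

```bash
python3 -c "
from cell import job
print(job.sign_off())"
```

```text
the job is handed in; nothing more can be done
None
```

I handed the job in after about 24 s of robot time: the plate lies flat, handle up, on the mat (about 15 mm off its middle in x and y, to clear the screwdriver tip), and the board lies flat, heatsink up, in the tray. In the last camera view the fixture and bystanders looked undisturbed and everything was released; the sign-off returned no verdict.

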